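Slide the bead board off the pink beads and seat it in its notches

TASK

I need to get at the pink beads: with a fingertip, gently push the sliding bead board along the rails of the wooden chest, away from the pink bead box, until you feel it drop into the notches at that end and it sits level and flush with the chest's rim. Only push the board, never lift it; the jar and the reel standing on it must ride along upright and untouched, and everything else on the table stays where it is.

Things in the scene. Friction and masses are not known exactly. Their poses are not given: they have to be found in the camera images.
- chest: open-topped light-wood bead chest with brass corners, fixed, 250 (x) x 430 (y) x 85 mm high outside, 230 x 410 mm inside; origin at the centre of its underside, y along its length, z up. Along each long inside wall runs a dark ledge rail 14 mm wide, top 62 mm above the table; the bead board slides on these along y. Near each end, and near the middle, the rails have notches 6 mm deep
- park_plus (a point): where the board's origin lies when parked in the notches of the chest's +y end: 80 mm from the middle, 56 mm above the table. The notches are 16 mm long along y, the battens that drop into them 10 mm: free play 3 mm either way. A board shoved past its notches ends against the chest's end wall, unseated, and must be pushed back
- park_minus (a point): the same for the -y end of the chest, 80 mm from the middle
- board: loose: brown wood with grey felt top and a raised rim, 227 (x) x 220 (y) mm, 29 mm high with two battens below, 0.35 to 0.7 kg, 1.5 mm side play. Origin at the centre of the underside, z up. On the rails its origin is 62 mm above the table and the rim 6 mm proud of the chest; seated, 56 mm and flush. It starts near the middle, takes about 2 to 7 N to slide and stops firmly once seated
- end_plus (a point): middle of the board's +y end face, 110 mm from its centre and 18 mm above its origin: a flat upright wooden face, 227 mm wide, from 7 to 29 mm above the board's origin, that a fingertip can push. Between it and the chest's end wall there is an open gap of 60 to 130 mm at the start, with the bead box below
- end_minus (a point): the same for the board's -y end face
- pink_box: clear open bead box with pink beads, fixed in one end of the chest below the rails, 194 (x) x 158 (y) x 44 mm, its top edge 52 mm above the table; origin at the centre of its underside, 115 mm along y from the chest's middle, at either the +y or the -y end
- blue_box: the same box with blue beads, at the other end of the chest
- jar: small lidded lilac jar standing on the board, 38 mm diameter, 48 mm high, 70 g, loose; it topples if the board is struck or jerked, not at a slow push (50 mm/s); origin at the centre of its underside
- reel: small thread reel standing on the board, red with pale wooden ends, 34 mm diameter, 40 mm high, loose; origin at the centre of its underside
- hoop: empty dark wooden embroidery hoop lying on the table, 170 mm outside diameter, 10 mm high, loose; origin at the centre of its underside
- tub: empty clear plastic tub on the table, 110 mm diameter, 60 mm high, loose; origin at the centre of its underside
- pot: teal jar with white lid on the table, 56 mm diameter, 65 mm high, loose; origin at the centre of its underside
- cone: cream cone of yarn standing on the table, 68 mm diameter, 115 mm high, loose; origin at the centre of its underside
- pliers: small pliers with orange handles lying on the table beside the chest, about 150 mm long, 12 mm high, loose; origin at the pivot, x towards the jaws
There are look-alikes about, which are no part of the job. Leave any green look-alike of the reel alone.

How it is judged:
At the end, for the whole second after the job is handed in: The board lies at the end of the chest away from the pink box (its origin 189 to 201 mm from the pink box's), dropped into the notches (origin less than 58 mm above the table, level within 0.015 rad) and at rest, the jar and the reel standing on it (horizontal distance between board and pink_box between 0.189 and 0.201 m and z of board in the frame of chest below 0.058 m and angle between board's own z axis and vertical below 0.015 rad and linear speed of board below 0.01 m/s and angle between each of jar, reel's own z axis and vertical below 0.1 rad and z of each of jar, reel in the frame of board below 0.02 m); the robot touches nothing.
It fails at once if the board is lifted off its rails (z of board in the frame of chest above 0.07 m or angle between board's own z axis and vertical above 0.08 rad).
It fails at once if the board is pushed roughly (more than 40 N) (contact force between the fingers and board above 40 N).
It fails at once if the jar or the reel is touched, toppled or leaves the board (contact force between any of the arm, the fingers and jar above 0.3 N or contact force between any of the arm, the fingers and reel above 0.3 N or angle between any of jar, reel's own z axis and vertical above 0.5 rad or z of any of jar, reel in the frame of board above 0.03 m).
It fails at once if something else on the table is moved (distance of any of hoop, tub, pot, cone, pliers from where it was at the start of the episode above 0.02 m).
It also fails if it takes over 38 s, if anything falls off the work surface, if the arm or the gripper's body presses on something with over 40 N, if the wrist force passes 120 N, or if a joint passes its speed limit or range.

ROBOT

A 6-joint arm with a two-finger parallel gripper is mounted at the origin on the work surface. World frame = base frame: x ahead of the robot, y to its left, z up, the work surface at z = 0. Lengths are in m, angles in rad, forces in N, time in s.
With the tool pointing down it reaches from about 0.275 to 0.975 m from the base axis. Payload 8.4 kg.
Tool frame: the origin (TCP) lies between the finger pads; the fingertips stand 22 mm ahead of it and the grasp point (between the pads) lies 3 mm ahead of it (r.nose_length is the distance from the TCP to the fingertips, in m); z points along the fingers, y is the line along which they close (so a half turn about z gives the same grasp; the last joint's range is limited). The gripper opens to 92 mm and grips with 3 to 60 N. Pads are 20 mm wide; open, the fingers measure 128 mm over their backs; the gripper's body (75 mm by 189 mm) begins 69 mm behind the grasp point.
Start: joints at [-1.277, 0.353, 1.633, -0, 1.155, -0.002], TCP at [0.182, -0.598, 0.237] pointing down, gripper open.
Joint ranges: [-2.63, 2.63], [-0.92, 2.1], [0.06, 2.66], [-1.3, 4.44], [0, 2.69], [-3.02, 3.02]. Speed limits (rad/s): [2.22, 2.22, 2.79, 3.14, 3.14, 3.14].

INTERFACE

Orientations are given as [roll, pitch, yaw] about the fixed x, y, z axes, in that order (R = Rz(yaw) Ry(pitch) Rx(roll)).
In Python, from station import r gives the robot as it stands. Calls block until the motion is done:
- r.goto(position, orientation): joint-space move of the TCP to a pose.
- r.line_to(position, rot=None, v=0.15, guard=None): straight line of the TCP; rot=None keeps the orientation; v is the mean speed in m/s. With guard (N) it stops when the force on the tool has changed by that much, and returns True; else False.
- r.move_joints(angles): joint-space move.
- r.move_gripper(opening, force=None): finger opening in m; force is the grip in N (None keeps the last); returns when the fingers have stopped.
- r.pause(seconds).
- r.inverse_kinematics(position, orientation): joint angles nearest the present ones, or None.
- r.get_obs(): the state.
- r.capture(name): name is "scene" or "top" or "wrist"; returns (picture, depth): 480x640x3 uint8, blue, green, red; 480x640 float32, m along the optical axis (not along the pixel's ray), 0 where there is no reading.
- r.camera_params(name): a dict with "fov_y" (degrees; the focal length in pixels is half the picture's height over the tangent of half this angle, whatever the lens; pixels are square), "cx", "cy" (the principal point, pixels), "k1" (the pictures are not rectified: a ray, as slopes to the right and down, at radius r is drawn at 1 + k1 r^2 times it, then the intrinsics apply), "world_from_camera" (4x4, takes a point from camera to world coordinates); the wrist camera has in their place "hand_eye" (4x4, takes a point from camera to tool coordinates, whose origin is the TCP and whose axes are the flange's). Camera axes: x right, y down, z forward; pixel columns grow to the right and rows downward; lengths in m; the calibration is good to about 2 mm. A picture is of the moment at which its call begins: read the wrist's pose just before it. camera_params takes no time and is no camera call.
A pose or a line that the arm cannot do raises r.Unreachable and nothing moves.
- r.close_job(): hands the job in; it is judged then, once.
The state is a dict: "time_s": time; "qpos": joint angles; "joint_velocities": joint speeds; "joint_torque": joint torques, N m; "tool_pos": TCP position; "ee_rot": TCP orientation; "contact_force": force on the tool from outside, world axes, zero at the start; "moment": the same for the moment, N m; "finger_gap": finger opening in m; "grip_force": force on a finger pad.
Only numpy, scipy, OpenCV 4.12 (cv2) and the standard library are available. Lean on these libraries where they do the work, as an engineer would, in place of code of your own. Each camera call takes 0.05 s, during which the arm holds its last target. There are 200 camera calls.

## Working session

There is one attempt and no reset: what is moved stays moved. The work goes in short steps, each a Python script; the robot and the scene stay as the last script left them, time stands still between calls to the robot, and variables do not carry over. Pictures are saved under pics/ and viewed, at most 10 in all, crops included, and the job is handed in when it is done.

```bash
mkdir -p pics; ls; python3 - <<'E'
from station import r
import cv2,numpy as np
for n in("top","scene"):
    im,d=r.capture(n); cv2.imwrite(f"pics/{n}.png",im); np.save(f"{n}.npy",d)
    print({k:np.round(v,4).tolist() for k,v in r.camera_params(n).items()})
print(r.get_obs()["time_s"])
E
```

```text
pics
{'fov_y': 48.9304, 'cx': 319.8119, 'cy': 236.4499, 'k1': -0.1029, 'world_from_camera': [[0.0163, -0.9985, 0.053, 0.4688], [-0.9999, -0.0164, -0.0012, 0.0071], [0.0021, -0.053, -0.9986, 1.7125], [0.0, 0.0, 0.0, 1.0]]}
{'fov_y': 52.0092, 'cx': 318.1765, 'cy': 236.1824, 'k1': -0.0211, 'world_from_camera': [[-0.2375, 0.7997, -0.5515, 1.2329], [0.9713, 0.202, -0.1254, 0.1348], [0.0111, -0.5654, -0.8247, 1.1122], [0.0, 0.0, 0.0, 1.0]]}
0.1
```

View pics/top.png

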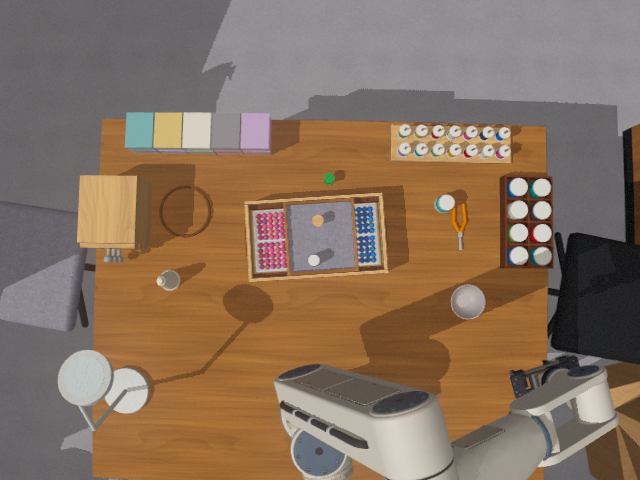

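View pics/scene.png

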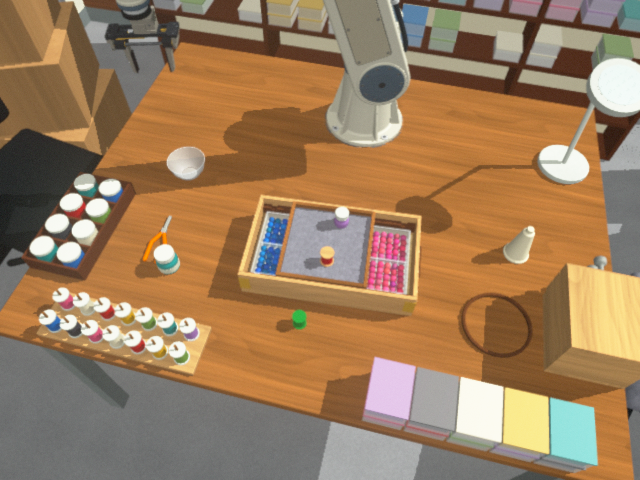

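The top view shows the chest centred near (317,237), pink beads at the left (270,240), which is world +y, and blue at the right (366,235). The board spans columns 287–357, with the jar at (314,260) and the reel at (318,221). Look-alike: a green reel at (329,179), to be left alone. The push face is therefore the board's pink-side end, at column ~287. I'll check it in an enlarged crop.

```bash
python3 - <<'E'
import cv2
im=cv2.imread("pics/top.png")[185:290,240:395]
cv2.imwrite("pics/crop.png",cv2.resize(im,None,fx=5,fy=5,interpolation=cv2.INTER_CUBIC))
E
```

```text
(no output)
```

View pics/crop.png

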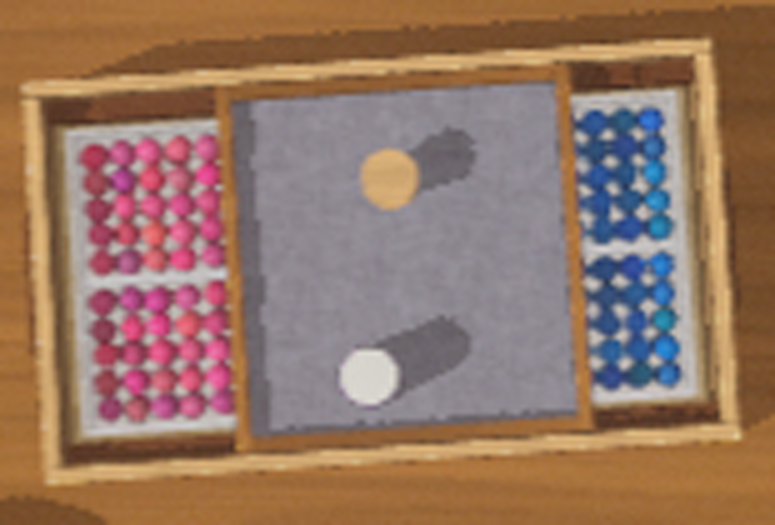

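The crop confirms the choice. Chest rim corners are at (22,85), (712,40), (740,437) and (48,483); the board's pink-side edge runs (217,88)–(240,450), the other edge (568,68)–(592,427). The gap on the pink side is wide enough for the closed fingers.

```bash
cat > h.py <<'E'
import numpy as np,cv2
from station import r
def world(uv,z,name="top",T=None):
    p=r.camera_params(name); f=240/np.tan(np.radians(p["fov_y"]/2))
    K=np.array([[f,0,p["cx"]],[0,f,p["cy"]],[0,0,1]])
    n=cv2.undistortPoints(np.float64(uv).reshape(-1,1,2),K,np.array([p["k1"],0,0,0,0])).reshape(-1,2)
    T=np.array(p["world_from_camera"]) if T is None else T
    d=np.c_[n,np.ones(len(n))]@T[:3,:3].T
    return T[:3,3]+d*((z-T[2,3])/d[:,2])[:,None]
E
python3 - <<'E'
from h import *
f=lambda a:240+(np.array(a)+.5)/5*1-.5
g=lambda L:[(239.5+(u+.5)/5+.0,184.5+(v+.5)/5) for u,v in L]
C=world(g([(22,85),(712,40),(740,437),(48,483)]),.085)
B=world(g([(217,88),(568,68),(592,427),(240,450)]),.091)
J=world(g([(371,377)]),.125);R=world(g([(389,179)]),.117)
for n,a in(("C",C),("B",B),("J",J),("R",R)):print(n,a.round(4).tolist(),a.mean(0).round(4))
for a in(C,B):
    print(np.linalg.norm(a-np.roll(a,-1,0),axis=1).round(3))
ax=(C[0]+C[3]-C[1]-C[2])[:2];ax/=np.linalg.norm(ax);th=np.arctan2(-ax[0],ax[1]);print("yaw",th)
bx=(B[0]+B[3]-B[1]-B[2])[:2];print("byaw",np.arctan2(-bx[0],bx[1]))
c=C.mean(0)[:2];b=B.mean(0)[:2];print("s board",(b-c)@ax,"face",(B[[0,3]].mean(0)[:2]-c)@ax,"park face",-80+110)
for yaw in(th,th+np.pi):
  for z in(.3,.1):
    q=r.inverse_kinematics([*(c+ax*.17),z],[np.pi,0,yaw]);print(q)
print(r.get_obs()["ee_rot"],np.round(r.camera_params("wrist")["hand_eye"],3).tolist())
E
```

```text
C [[0.6598, 0.2424, 0.085], [0.695, -0.1861, 0.085], [0.4488, -0.2059, 0.085], [0.4135, 0.2205, 0.085]] [0.5543 0.0177 0.085 ]
B [[0.6591, 0.1206, 0.091], [0.6751, -0.0963, 0.091], [0.4537, -0.1139, 0.091], [0.4361, 0.102, 0.091]] [0.556  0.0031 0.091 ]
J [[0.4819, 0.022, 0.125]] [0.4819 0.022  0.125 ]
R [[0.6022, 0.0132, 0.117]] [0.6022 0.0132 0.117 ]
[0.43  0.247 0.428 0.247]
[0.217 0.222 0.217 0.224]
yaw 0.08224329261542088
byaw 0.07755164600579127
s board -0.014687879453987822 face 0.09382564970722194 park face 30
[ 3.30785034e-01  2.15131994e-01  1.67696410e+00 -4.44089210e-16
  1.24949656e+00  1.81933807e+00]
[ 3.30785034e-01  4.36861860e-01  1.85824986e+00 -4.44089210e-16
  8.46480935e-01  1.81933807e+00]
[ 0.33078503  0.21513199  1.6769641   0.          1.24949656 -1.32225459]
[ 0.33078503  0.43686186  1.85824986  0.          0.84648094 -1.32225459]
[-3.14035491e+00  1.10010550e-05  2.95807953e-01] [[0.0, -0.964, -0.264, 0.076], [1.0, 0.0, -0.0, 0.0], [0.0, -0.264, 0.964, -0.148], [0.0, 0.0, 0.0, 1.0]]
```

```bash
python3 - <<'E'
from h import *
th=.082;ax=np.array([-np.sin(th),np.cos(th)]);c=np.array([.5543,.0177])
r.move_gripper(0.0)
p=c+ax*.140
r.goto([*p,.25],[np.pi,0,th+np.pi/2])
o=r.get_obs();im,d=r.capture("wrist");cv2.imwrite("pics/w.png",im)
np.savez("w.npz",d=d,pos=o["tool_pos"],rot=o["ee_rot"]);print(o["time_s"],o["tool_pos"],o["ee_rot"],o["finger_gap"],o["contact_force"])
E
```

```text
4.3917 [0.54304357 0.15658176 0.24998266] [3.14157592e+00 1.64998493e-04 1.65179249e+00] 0.00047356287497994507 [ 0.85786593  0.41271578 -0.32904429]
```

View pics/w.png

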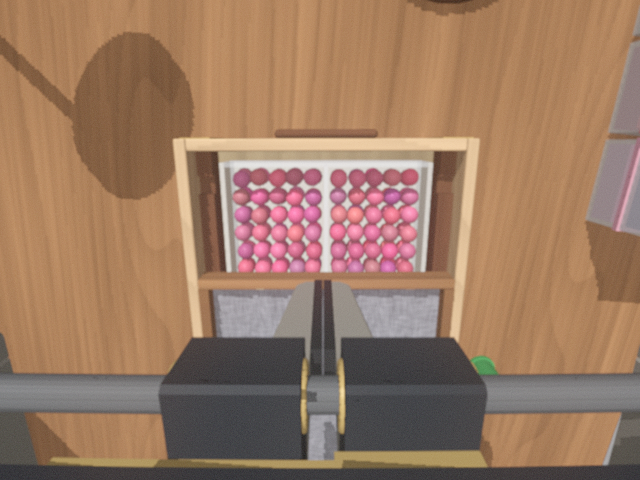

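The wrist view shows the pink box behind the board's end rim, whose outer top edge runs (202,274)–(453,274). The chest's end-wall outer corners are at (175,141) and (476,140). The fingers are closed and centred.

```bash
python3 - <<'E'
from h import *
from scipy.spatial.transform import Rotation as Ro
w=np.load("w.npz");T=np.eye(4);T[:3,:3]=Ro.from_euler("xyz",w["rot"]).as_matrix();T[:3,3]=w["pos"]
T=T@np.array(r.camera_params("wrist")["hand_eye"])
p=r.camera_params("wrist")
th=.082;ax=np.array([-np.sin(th),np.cos(th)]);nx=np.array([ax[1],-ax[0]]);c=np.array([.5543,.0177])
for uv,z in([(202,274),(453,274)],.091),([(175,141),(476,140)],.085),([(190,151),(465,150)],.085):
    a=world(uv,z,"wrist",T)[:,:2]-c; print("x",(a@nx).round(4),"s",(a@ax).round(4))
print(w["d"][[274,280],[250,250]])
E
```

```text
x [-0.1038  0.1156] s [0.1024 0.1022]
x [-0.1182  0.1262] s [0.2147 0.2153]
x [-0.1066  0.118 ] s [0.2067 0.2074]
[0.3420431  0.32708555]
```

```bash
cat >> h.py <<'E'
th=.082;ax=np.array([-np.sin(th),np.cos(th)]);nx=np.array([ax[1],-ax[0]]);c=np.array([.5543,.0177])
P=lambda s,z,x=.004:[*(c+ax*s+nx*x),z]
def st(m):
    o=r.get_obs();a=np.array(o["tool_pos"]);print(m,round(o["time_s"],2),"s",((a[:2]-c)@ax).round(4),"z",a[2].round(4),"F",np.round(o["contact_force"],1))
E
python3 - <<'E'
from h import *
g=r.line_to(P(.140,.25),v=.1)
g=r.line_to(P(.140,.096),v=.1,guard=8);st(g)
if not g:
    g=r.line_to(P(.08,.096),v=.02,guard=2.5);st(g)
E
```

```text
False 6.38 s 0.1401 z 0.0966 F [ 0.9 -1.1  0.5]
True 8.09 s 0.1056 z 0.0957 F [ 0.3  0.5 -0.4]
```

```bash
python3 - <<'E'
from h import *
s=.1056
for t in(.085,.065,.052,.048,.045,.042,.040,.038,.036):
    g=r.line_to(P(t,.096),v=.025 if t>.055 else .012,guard=12);st(g)
    if g:break
E
```

```text
False 9.08 s 0.0848 z 0.0962 F [-0.4  0.4 -0.3]
False 10.03 s 0.0648 z 0.096 F [0.5 0.7 1. ]
False 11.27 s 0.0519 z 0.096 F [-0.7  2.3  1.4]
False 11.75 s 0.0478 z 0.096 F [-0.2  1.9  0.7]
False 12.15 s 0.0446 z 0.0959 F [ 0.2 -0.3  0. ]
False 12.55 s 0.042 z 0.096 F [ 0.3  1.2 -0.3]
False 12.87 s 0.0399 z 0.096 F [ 0.2  1.5 -0.9]
False 13.18 s 0.0387 z 0.096 F [ 1.2  7.7 -1.9]
True 13.4 s 0.0388 z 0.0959 F [-0.3  3.6  2.4]
```

The push met a firm stop at s = 0.0388, close to the predicted 0.040. I'll back off, rise and look.

```bash
python3 - <<'E'
from h import *
from scipy.spatial.transform import Rotation as Ro
r.line_to(P(.075,.096),v=.04);r.line_to(P(.075,.25),v=.12);r.line_to(P(.13,.32),v=.12)
r.pause(.3);o=r.get_obs();im,d=r.capture("wrist");cv2.imwrite("pics/w2.png",im)
np.savez("w2.npz",d=d,pos=o["tool_pos"],rot=o["ee_rot"]);st("")
im,d=r.capture("top");cv2.imwrite("pics/t2.png",cv2.resize(im[185:290,240:395],None,fx=5,fy=5,interpolation=cv2.INTER_CUBIC))
E
```

```text
17.13 s 0.1297 z 0.3197 F [0.3 0.  0.4]
```

View pics/w2.png

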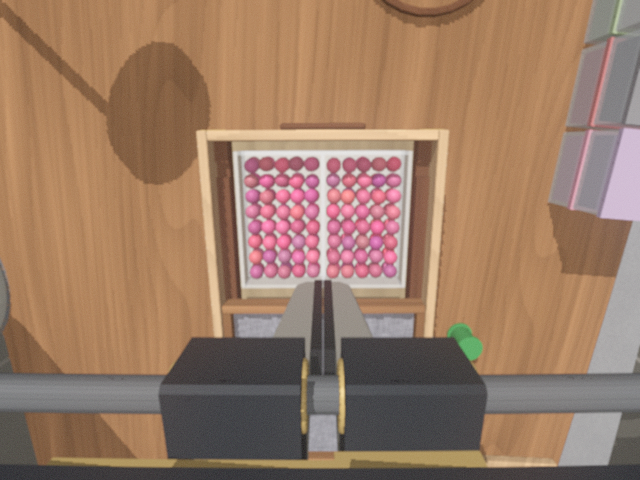

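View pics/t2.png

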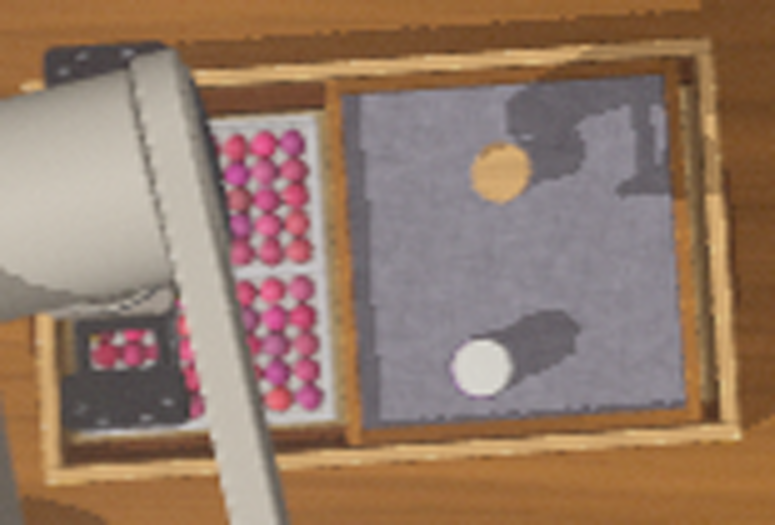

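Both views show the jar (482,367) and the reel (501,172) upright on the board, now at the blue end with a small gap to the end wall. I'll check that it is seated using the depth readings on the rims.

```bash
python3 - <<'E'
from h import *
from scipy.spatial.transform import Rotation as Ro
def H(d,name,T):
    p=r.camera_params(name); f=240/np.tan(np.radians(p["fov_y"]/2));K=np.array([[f,0,p["cx"]],[0,f,p["cy"]],[0,0,1]])
    v,u=np.mgrid[:480,:640]
    n=cv2.undistortPoints(np.float64(np.c_[u.ravel(),v.ravel()]).reshape(-1,1,2),K,np.array([p["k1"],0,0,0,0])).reshape(480,640,2)
    q=np.dstack([n*d[...,None],d])
    return q@T[:3,:3].T+T[:3,3]
w=np.load("w2.npz");T=np.eye(4);T[:3,:3]=Ro.from_euler("xyz",w["rot"]).as_matrix();T[:3,3]=w["pos"]
ds=np.median([r.capture("top")[1] for _ in range(7)],0)
for n,q in(("wrist",H(w["d"],"wrist",T@np.array(r.camera_params("wrist")["hand_eye"]))),("top",H(ds,"top",np.array(r.camera_params("top")["world_from_camera"])))):
    rel=q[...,:2]-c; s=rel@ax; x=rel@nx; z=q[...,2]
    print(n)
    for nm,s0,s1,x0,x1 in(("chest +x",-.07,.01,.119,.127),("chest -x",-.07,.01,-.125,-.117),("chest+x near",.03,.2,.119,.127),("chest-x near",.03,.2,-.121,-.115),("chest+y",.205,.215,-.1,.1),("chest-y",-.215,-.207,-.1,.1),
       ("board+y -x",.02,.035,-.10,-.04),("board+y +x",.02,.035,.04,.1),("board-y -x",-.195,-.185,-.10,-.02),("board-y +x",-.195,-.185,.02,.1),("felt",-.17,-.13,-.05,.08)):
        m=(s>s0)&(s<s1)&(x>x0)&(x<x1)&(z>.05)&(z<.11)
        if m.sum()>5: print(nm,m.sum(),np.percentile(z[m],[25,50,75,90]).round(4))
a=world([(223,300),(425,299)],.085,"wrist",T@np.array(r.camera_params("wrist")["hand_eye"]))[:,:2]-c
e=world([(199,131),(447,131)],.085,"wrist",T@np.array(r.camera_params("wrist")["hand_eye"]))[:,:2]-c
print("face",a@ax,"end",e@ax)
E
```

```text
wrist
chest +x 107 [0.0844 0.085  0.0857 0.0862]
chest -x 42 [0.0846 0.0852 0.0856 0.0858]
chest+x near 2156 [0.0727 0.0841 0.0854 0.0861]
chest-x near 783 [0.0846 0.0852 0.0857 0.0861]
chest+y 1823 [0.0846 0.0852 0.0858 0.0862]
board+y -x 817 [0.0728 0.0836 0.0852 0.0859]
board+y +x 722 [0.0739 0.0839 0.0854 0.0859]
felt 693 [0.0712 0.0717 0.0722 0.0726]
top
chest +x 55 [0.0828 0.0839 0.0857 0.0866]
chest -x 59 [0.0836 0.0846 0.0862 0.0876]
chest+x near 53 [0.0824 0.0842 0.0855 0.0867]
chest-x near 84 [0.0835 0.0846 0.0856 0.0865]
chest+y 101 [0.0779 0.0834 0.0847 0.0859]
chest-y 142 [0.0835 0.0845 0.0854 0.0865]
board+y -x 53 [0.0832 0.0845 0.0858 0.0867]
board+y +x 53 [0.0834 0.0846 0.0857 0.0864]
board-y -x 57 [0.0831 0.0848 0.0861 0.0869]
board-y +x 56 [0.0831 0.0842 0.0853 0.0866]
felt 529 [0.0697 0.0709 0.0722 0.0733]
face [0.0359944  0.03685752] end [0.21587672 0.21527275]
```

The board's rim reads 85 mm at all four corners, level and flush with the chest rim, so it is seated. The robot is clear, so I'm handing in.

```bash
python3 -c "
from station import r
print(r.close_job())"
```

```text
the job is handed in; nothing more can be done
None
```

The board is pushed to the blue end, away from the pink beads, and sits in the notches level and flush with the rim. The jar and the reel are still standing on it, and the job is handed in.

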